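Draw out the filter plate for inspection

TASK

Vent the filter unit by pressing its blue button fully down and letting it come up again, then lift the blue cover flap until it stands open and draw the filter plate up out of its slot by the orange tab. Hold the plate upright and still over the middle of the white inspection tray, about a hand's breadth above it, and finish while holding it there with the flap left open; do not put the plate down. Leave the marker pen, the small beaker and the amber bottle in front of the unit and tray where they are.

Things in the scene. Friction and masses are not known exactly. Their poses are not given: they have to be found in the camera images.
- filter_unit: Fixed white bench-top filter unit: main block 124 (x) x 170 (y) x 88 mm, and along its +y side a console 50 mm wide and 60 mm high that carries the button. Origin: centre of the main block's underside, on the bench; x points to the hinge side (back), y towards the console, z up.
- vent_button (a joint): Blue round spring push button, 28 mm across, on the console: 0 = up, 0.006 m = fully down; needs about 5 N, springs back by itself.
- vent_button_top (a point): Centre of the top face of the blue button; pressed straight down. It moves with the button.
- flap (a joint): Hinge of the blue cover flap: 0 = shut (level), grows as its front edge is lifted up and back, 1.57 = upright, stops at 1.9 rad. A stiff friction hinge: it stays where it is left; about 2 N at the handle lifts it.
- flap_handle (a point): Middle of the flap's handle, a round steel bar 10 mm thick along y, 78 mm free between its posts, at the front edge, centre line 30 mm above the flap's upper face; with the flap shut, 118 mm in front of (-x) and 33 mm above the hinge line. The point turns with the flap; y stays along the bar. The flap is 124 (x) x 172 (y) x 6 mm.
- flap_hinge (a point): Point on the hinge line (along the unit's y) in the middle of the flap's back edge, 60 mm behind the unit's origin and 91 mm above the bench. The point turns with the flap.
- filter_plate: Loose filter plate, about 60 g, hidden under the shut flap, standing in the slot: white framed mesh body 58 (x) x 10 (y) x 46 mm, on it an orange pull tab 30 (x) x 10 (y) mm, 46 to 74 mm above the origin. Origin: centre of its underside; z up through the tab. In the slot its axes agree with the unit's and the tab has 70 mm free on either side (y). Slides straight up, 1.5 mm play.
- slot_mouth (a point): Centre of the mouth of the slot that holds the plate, 61 (x) x 13 (y) mm and 44 mm deep; axes as the unit. It lies in the deck of a recess under the flap, 100 (x) x 150 (y) mm, 36 mm below the rim and 52 mm above the bench, 12 mm in front of the unit's middle.
- inspection_tray: Fixed shallow white open tray, 140 x 140 x 16 mm, floor 4 mm thick. Origin: centre of its underside, on the bench; z up.
- marker: Bystander: blue marker pen, 16 x 128 x 16 mm, lying along its y in front of the unit. Origin: underside centre.
- beaker: Bystander: small glass beaker, 46 mm across, 59 mm high, in front of the console. Origin: underside centre.
- amber_bottle: Bystander: amber bottle with blue cap, 55 mm across, 106 mm high, in front of the tray. Origin: underside centre.

How it is judged:
On the way, in this order (a step that is already met when the one before it is completed fails the run):
1. the blue button is pressed fully down while the flap is shut (value of joint vent_button above 0.005 m and value of joint flap below 0.1 rad), for 0.05 s.
2. the button is let up again (value of joint vent_button below 0.0015 m), for 0.1 s.
3. the flap stands open (over 1.2 rad) (value of joint flap above 1.2 rad), for 0.2 s.
4. the filter plate is drawn clear of its slot, held in the fingers (z of filter_plate in the frame of filter_unit above 0.06 m and contact force between filter_plate and the fingers above 0.5 N), for 0.1 s.
At the end, for the whole second after the job is handed in: The plate is held in the fingers, touching neither tray nor unit, still (under 0.03 m/s), upright within 0.26 rad (15 degrees), its underside centre within 45 mm of the tray's centre in plan and 40 to 150 mm above the tray's underside; the flap is open more than 1.2 rad and the button is up (horizontal distance between filter_plate and inspection_tray below 0.045 m and z of filter_plate in the frame of inspection_tray between 0.04 and 0.15 m and angle between filter_plate's own z axis and vertical below 0.26 rad and contact force between filter_plate and the fingers above 0.5 N and contact force between filter_plate and inspection_tray below 0.05 N and contact force between filter_plate and filter_unit below 0.05 N and linear speed of filter_plate below 0.03 m/s and value of joint flap above 1.2 rad and value of joint vent_button below 0.0015 m); the arm keeps its last pose, push and grip.
It fails at once if the blue marker pen is moved more than 20 mm (distance of marker from where it was at the start of the episode above 0.02 m).
It fails at once if the small glass beaker is moved more than 20 mm or knocked over (distance of beaker from where it was at the start of the episode above 0.02 m or angle between beaker's own z axis and vertical above 0.5 rad).
It fails at once if the amber bottle is moved more than 20 mm or knocked over (distance of amber_bottle from where it was at the start of the episode above 0.02 m or angle between amber_bottle's own z axis and vertical above 0.5 rad).
It also fails if it takes over 72 s, if anything falls off the work surface, if the arm or the gripper's body presses on something with over 40 N, if the wrist force passes 120 N, or if a joint passes its speed limit or range.

ROBOT

A 6-joint arm with a two-finger parallel gripper is mounted at the origin on a cart in front of the work surface, level with it; the furniture and walls round the work are solid. World frame = base frame: x ahead of the robot, y to its left, z up, the work surface at z = 0. Lengths are in m, angles in rad, forces in N, time in s.
With the tool pointing down it reaches from about 0.3 to 0.775 m from the base axis. Payload 14.6 kg.
Tool frame: the origin (TCP) lies midway between the tips of the shut fingers; the grasp point (between the pads) lies 19 mm behind it (grasp_offset is the distance from the TCP to the grasp point, in m); z points along the fingers, y is the line along which they close (so a half turn about z gives the same grasp; the last joint's range is limited). The gripper opens to 94 mm and grips with 3 to 60 N. Pads are 16 mm wide; open, the fingers measure 119 mm over their backs; the gripper's body (75 mm by 177 mm) begins 78 mm behind the grasp point.
Start: joints at [1.196, 0.3, 1.521, -0, 1.321, -0.067], TCP at [0.167, 0.524, 0.205] pointing down, gripper open.
Joint ranges: [-3.03, 3.03], [-0.79, 2.21], [0.23, 2.52], [-1.04, 4.18], [0, 3.07], [-2.55, 2.55]. Speed limits (rad/s): [2.22, 2.22, 2.57, 3.14, 3.14, 3.14].

INTERFACE

Orientations are given as [roll, pitch, yaw] about the fixed x, y, z axes, in that order (R = Rz(yaw) Ry(pitch) Rx(roll)).
In Python, from station import * gives the robot as it stands. The module is installed in compiled form; this text tells all that it offers.
- The arm moves only by the tool send_rows, never from a script. Its argument "rows" is a list of rows, each an object of numbers: "dx", "dy", "dz": the shift along the tool's x, y, z in mm; "roll": the turn about the tool's z in degrees; "jaw": the closure, from -1 (fully open) to 1 (shut). In form: [{"dx": .., "dy": .., "dz": .., "roll": .., "jaw": ..}, ...]. A call has 1 to 12 rows; each row shifts and turns the commanded pose from where the row before left it, along the tool's axes as they then stand; what a row does not reach is not made up. A row lasts 1/12 s, in which the tool goes at most 41.7 mm and 7.16 degrees, less where a joint would pass 70% of its speed; a pose out of reach is approached as far as the arm can. A call is refused whole if a number of a shift passes 41.7 or a number of a turn 7.16, either way. A call with a gripper value outside its range is refused whole. The fingers move at their own pace and stop on an object; "force" is the grip in N (left out, the last holds). Time passes only in rows, so rows that do not move let the fingers close. It gives the time, the measured TCP pose, the force, the opening and the grip force at its end, in the units of the state.
- get_obs(): the state, without advancing time (a new reading comes with each control period).
- camera(name): name is "side" or "top"; returns a dict with "frame" (480x640x3 uint8, red, green, blue), "z_map" (480x640 float32, m along the optical axis (not along the pixel's ray), 0 where there is no reading), "camera_matrix" (3x3 intrinsics, pixels), "rvec" (rotation vector, rad) and "tvec" (3), from world to camera coordinates, as OpenCV has them. Camera axes: x right, y down, z forward; pixel columns grow to the right and rows downward; lengths in m; the calibration is good to about 2 mm. A picture is of the moment at which its call begins.
- hand_in(): hands the job in; it is judged then, once.
The state is a dict: "time_s": time; "qpos": joint angles; "joint_vel": joint speeds; "tau": joint torques, N m; "ee_pos": TCP position; "eef_rot": TCP orientation; "force": force on the tool from outside, world axes, zero at the start; "moment": the same for the moment, N m; "grip_width": finger opening in m; "grip_force": force on a finger pad.
Only numpy, scipy, OpenCV 4.12 (cv2) and the standard library are available. Lean on these libraries where they do the work, as an engineer would, in place of code of your own. Each camera call takes 0.05 s, during which the arm holds its last target. There are 200 camera calls.

## Working session

There is one attempt and no reset: what is moved stays moved. The work goes in short steps, Python scripts to look and compute and a tool call to move; the robot and the scene stay as the last step left them, time stands still between calls to the robot, and variables do not carry over. Pictures are saved under pics/ and viewed, at most 10 in all, crops included, and the job is handed in when it is done.

Besides the shell and the picture viewer there is one more tool, called after "Call:" as name(argument=value, ...) on one line, values as JSON. send_rows: Moves the arm, as the interface text tells. Its arguments: {"type":"object","properties":{"rows":{"type":"array"},"force":{"type":"number"}},"required":["rows"]}

```bash
mkdir -p pics
cat > h.py <<'E'
from station import *
import numpy as np, cv2
def grab(n):
    c=camera(n); R,_=cv2.Rodrigues(np.array(c["rvec"],float)); K=np.array(c["camera_matrix"]); t=np.array(c["tvec"],float).ravel()
    z=c["z_map"]; v,u=np.mgrid[:480,:640]
    P=np.stack([(u-K[0,2])/K[0,0]*z,(v-K[1,2])/K[1,1]*z,z],-1)
    W=(P-t)@R; W[z==0]=np.nan
    return c["frame"],W
E
python3 - <<'E'
from h import *
for n in("top","side"):
    f,W=grab(n); cv2.imwrite(f"pics/{n}0.png",f[:,:,::-1]); np.save(n+"0.npy",W)
o=get_obs();print(o)
E
```

```text
{'time_s': 0.1, 'qpos': array([ 1.19643682e+00,  3.00410278e-01,  1.52148244e+00, -1.82939157e-05,
        1.32070139e+00, -6.66109191e-02]), 'joint_vel': array([-0.00088019, -0.00174662, -0.00221341, -0.00091605, -0.00018652,
        0.0006606 ]), 'tau': array([ 2.30449994e-03, -5.32642114e+01, -3.53285551e+01,  7.09946570e-02,
        2.34334875e-02, -6.51967525e-05]), 'ee_pos': array([0.16653453, 0.5239492 , 0.20496142]), 'eef_rot': array([-3.14059224e+00, -4.89775708e-05,  2.83384858e+00]), 'force': array([0.59883278, 0.15009701, 0.75561689]), 'moment': array([-0.01144671, -0.02446005, -0.03873691]), 'grip_force': 0.0, 'grip_width': 0.09400641503861455}
```

View pics/top0.png

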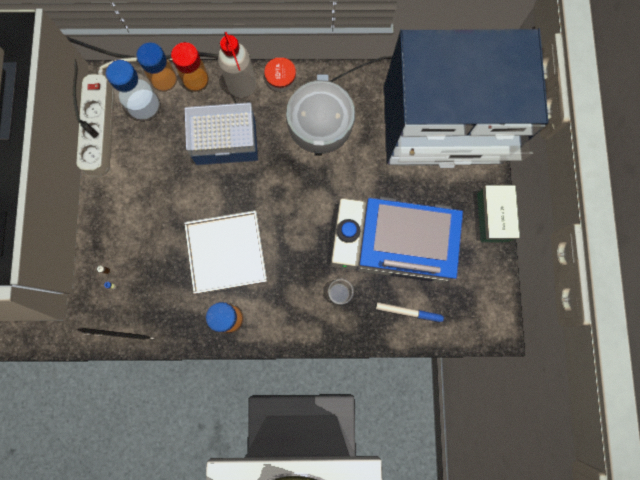

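View pics/side0.png

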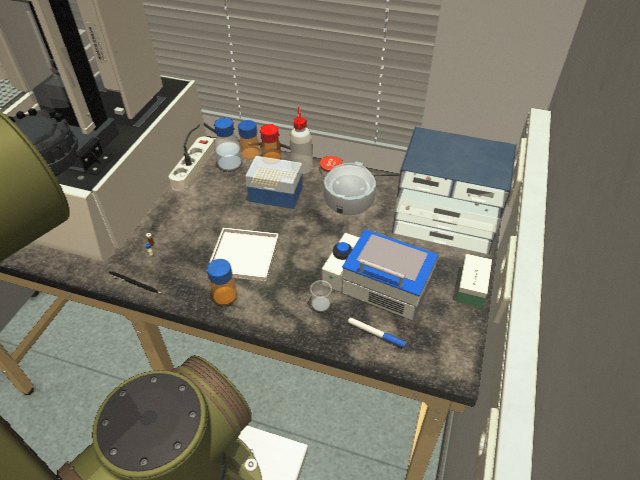

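The top view shows the tray at (225,252), button (348,231), flap handle bar (412,266), beaker (340,292), pen (410,313) and bottle (222,318). The side view agrees with this.

Run:
```python
from h import *
W=np.load("top0.npy"); f=cv2.imread("pics/top0.png").astype(int); b,g,r=f[...,0],f[...,1],f[...,2]
np.set_printoptions(precision=4,suppress=True)
for n,(u,v) in dict(tray=(225,252),btn=(348,231),handle=(412,266),beaker=(340,292),bottle=(222,318),pen=(410,313),flap=(412,235),cons=(346,258)).items(): print(n,W[v,u])
blue=(b>120)&(r<80)
def box(m,n):
    p=W[m]; p=p[~np.isnan(p[:,0])]; rr=cv2.minAreaRect((p[:,:2]*1000).astype(np.float32)); print(n,len(p),p.mean(0),np.median(p[:,2]),rr)
U=np.zeros_like(blue)
def reg(u0,v0,u1,v1):
    m=U.copy();m[v0:v1,u0:u1]=1;return m
z=W[...,2]
box(reg(330,215,362,245)&blue,"btn")
box(reg(358,190,470,285)&(z>.088)&(z<.099),"flap")
h=reg(370,250,455,280)&(z>.112); box(h,"handle")
box(reg(328,190,368,275)&(z>.05)&(z<.066),"cons")
box(reg(175,200,280,300)&(z>.010)&(z<.02),"trayrim")
box(reg(175,200,280,300)&(z>.002)&(z<.022),"tray")
box(reg(320,278,358,310)&(z>.02),"beaker")
box(reg(370,298,450,326)&(z>.008),"pen")
box(reg(200,295,250,340)&(z>.03),"bottle")
```

```text
tray [0.5332 0.1324 0.0032]
btn [ 0.5566 -0.1014  0.0844]
handle [ 0.4864 -0.2049  0.1293]
beaker [ 0.4535 -0.0898  0.0018]
bottle [0.4032 0.118  0.1066]
pen [ 0.4117 -0.22    0.0164]
flap [ 0.5462 -0.2142  0.0952]
cons [ 0.5114 -0.0987  0.0574]
btn 179 [ 0.5612 -0.1033  0.081 ] 0.08149087457772743 ((562.1246948242188, -103.67427825927734), (26.759204864501953, 27.907724380493164), 56.08984375)
flap 6336 [ 0.5447 -0.2127  0.094 ] 0.09403851738529885 ((545.3577270507812, -213.6867218017578), (172.81387329101562, 130.99708557128906), 81.5025405883789)
handle 328 [ 0.4865 -0.204   0.1274] 0.1275029893287311 ((487.0870361328125, -204.50634765625), (96.02530670166016, 10.023534774780273), 81.33549499511719)
cons 1372 [ 0.5569 -0.1052  0.0593] 0.059354298713862 ((558.5346069335938, -112.14015197753906), (67.6820068359375, 125.98826599121094), 82.34150695800781)
trayrim 682 [0.5327 0.1342 0.0152] 0.015402969458222594 ((532.7260131835938, 131.58497619628906), (141.15614318847656, 140.76425170898438), 9.126887321472168)
tray 5209 [0.5338 0.1319 0.0057] 0.0043443118842797215 ((539.8283081054688, 129.82806396484375), (206.39352416992188, 195.48358154296875), 89.5341567993164)
beaker 193 [ 0.4537 -0.0887  0.0521] 0.05646209785186813 ((451.07025146484375, -86.59556579589844), (43.880088806152344, 43.58646774291992), 89.54241180419922)
pen 489 [ 0.4132 -0.2206  0.013 ] 0.012996137749780928 ((413.8711853027344, -219.700439453125), (128.17991638183594, 14.912670135498047), 77.67269134521484)
bottle 886 [0.4044 0.1174 0.0947] 0.10482065136974478 ((405.3549499511719, 120.36188507080078), (52.404518127441406, 50.68612289428711), 26.673126220703125)
```

Call:
send_rows(rows=[{"roll": 6.75, "jaw": 1}, {"roll": 6.75, "jaw": 1}, {"roll": 6.75, "jaw": 1}, {"roll": 6.75, "jaw": 1}, {"roll": 6.75, "jaw": 1}, {"roll": 6.75, "jaw": 1}, {"roll": 6.75, "jaw": 1}, {"roll": 6.75, "jaw": 1}, {"roll": 6.75, "jaw": 1}, {"roll": 6.75, "jaw": 1}, {"roll": 6.75, "jaw": 1}, {"roll": 6.75, "jaw": 1}])

```text
invalid input at $.rows[0]: expected keys dx, dy, dz, roll, jaw
```

```bash
cat >> h.py <<'E'
np.set_printoptions(precision=4,suppress=True)
O=np.array([.5444,-.2131]); Y=np.deg2rad(-8.5); ex=np.array([np.cos(Y),np.sin(Y)]); ey=np.array([-ex[1],ex[0]])
def tou(p): # world -> unit frame mm
    p=np.asarray(p); d=p[...,:2]-O; return np.stack([d@ex,d@ey,p[...,2]],-1)*1000
def rep():
    o=get_obs(); R=o["eef_rot"]; print("t",o["time_s"],"u",tou(o["ee_pos"]).round(1),"yaw",np.rad2deg(R[2]).round(2),"F",o["force"],"w",o["grip_width"],"gf",o["grip_force"]); return o
E
python3 - <<'E'
from h import *
rep()
U=tou(np.load("top0.npy"))
for v in range(130,200,6): print(v,U[v,470],U[v,412])
print("tray",tou([.533,.132,0]))
E
```

```text
t 0.1 u [-482.7  673.1  205. ] yaw 162.37 F [0.5988 0.1501 0.7556] w 0.09400641503861455 gf 0.0
130 [175.0608 -63.6523 179.0669] [159.8544  33.0467 182.6113]
136 [173.3488 -69.9883 158.992 ] [159.1127  28.4476 159.6476]
142 [184.8306 -85.0582 106.9339] [172.1743  18.4207 101.7325]
148 [175.0538 -87.096  103.034 ] [158.3122  18.1704 107.875 ]
154 [147.7821 -77.2375 142.5661] [133.0001  22.6758 144.2963]
160 [149.089  -86.7584 111.3251] [132.8959  17.0181 115.6154]
166 [ 180.9381 -119.3251   -3.1248] [162.6963  -2.2419   1.8503]
172 [ 166.8731 -119.282     0.9128] [150.8579  -3.858   -0.0267]
178 [ 155.6281 -121.3404   -2.6466] [138.2737  -5.1101   0.3437]
184 [ 142.8547 -122.1694   -1.7952] [126.514   -6.7421  -1.6566]
190 [ 130.5371 -123.3212   -2.117 ] [114.4723  -8.2228  -2.7375]
196 [ 117.7019 -123.9639   -0.6445] [100.8042  -8.7794   1.7455]
tray [-62.2838 339.6243   0.    ]
```

Call:
send_rows(rows=[{"dx": 0, "dy": 0, "dz": 0, "roll": 6.75, "jaw": 1}, {"dx": 0, "dy": 0, "dz": 0, "roll": 6.75, "jaw": 1}, {"dx": 0, "dy": 0, "dz": 0, "roll": 6.75, "jaw": 1}, {"dx": 0, "dy": 0, "dz": 0, "roll": 6.75, "jaw": 1}, {"dx": 0, "dy": 0, "dz": 0, "roll": 6.75, "jaw": 1}, {"dx": 0, "dy": 0, "dz": 0, "roll": 6.75, "jaw": 1}, {"dx": 0, "dy": 0, "dz": 0, "roll": 6.75, "jaw": 1}, {"dx": 0, "dy": 0, "dz": 0, "roll": 6.75, "jaw": 1}, {"dx": 0, "dy": 0, "dz": 0, "roll": 6.75, "jaw": 1}, {"dx": 0, "dy": 0, "dz": 0, "roll": 6.75, "jaw": 1}, {"dx": 0, "dy": 0, "dz": 0, "roll": 6.75, "jaw": 1}, {"dx": 0, "dy": 0, "dz": 0, "roll": 6.75, "jaw": 1}])

```text
time_s: 1.1
ee_pos: [0.1666, 0.524, 0.2051]
eef_rot: [-3.141, 0.001, 1.414]
force: [0.2, -0.9, 0.2]
grip_width: 0.0176
grip_force: 0.0
```

```bash
python3 -c "
from h import *
print(rep()['qpos'])"
```

```text
t 1.1 u [-482.6  673.1  205.1] yaw 81.03 F [ 0.2079 -0.8873  0.2466] w 0.017566334577670338 gf 0.0
[ 1.1964  0.3002  1.5214 -0.      1.3207  1.3529]
```

Call:
send_rows(rows=[{"dx": -28, "dy": 20, "dz": 0, "roll": 0, "jaw": 1}, {"dx": -28, "dy": 20, "dz": 0, "roll": 0, "jaw": 1}, {"dx": -28, "dy": 20, "dz": 0, "roll": 0, "jaw": 1}, {"dx": -28, "dy": 20, "dz": 0, "roll": 0, "jaw": 1}, {"dx": -28, "dy": 20, "dz": 0, "roll": 0, "jaw": 1}, {"dx": -28, "dy": 20, "dz": 0, "roll": 0, "jaw": 1}, {"dx": -28, "dy": 20, "dz": 0, "roll": 0, "jaw": 1}, {"dx": -28, "dy": 20, "dz": 0, "roll": 0, "jaw": 1}, {"dx": -28, "dy": 20, "dz": 0, "roll": 0, "jaw": 1}, {"dx": -28, "dy": 20, "dz": 0, "roll": 0, "jaw": 1}, {"dx": -28, "dy": 20, "dz": 0, "roll": -0.5, "jaw": 1}, {"dx": 0, "dy": 0, "dz": 0, "roll": 0, "jaw": 1}])

```text
time_s: 2.1
ee_pos: [0.3395, 0.1828, 0.2054]
eef_rot: [3.141, 0.001, 1.425]
force: [-0.4, 0.5, 0.1]
grip_width: 0.0007
grip_force: 0.0
```

```bash
python3 -c "
from h import *
print(rep()['qpos'])"
```

```text
t 2.1 u [-261.1  361.2  205.4] yaw 81.64 F [-0.4246  0.5032  0.1496] w 0.0006693860089229713 gf 0.0
[ 0.3994 -0.0775  1.9405 -0.0009  1.2786  0.5455]
```

Call:
send_rows(rows=[{"dx": -23, "dy": 24, "dz": 0, "roll": 0, "jaw": 1}, {"dx": -23, "dy": 24, "dz": 0, "roll": 0, "jaw": 1}, {"dx": -23, "dy": 24, "dz": 0, "roll": 0, "jaw": 1}, {"dx": -23, "dy": 24, "dz": 0, "roll": 0, "jaw": 1}, {"dx": -23, "dy": 24, "dz": 0, "roll": 0, "jaw": 1}, {"dx": -23, "dy": 24, "dz": 0, "roll": 0, "jaw": 1}, {"dx": -23, "dy": 24, "dz": 0, "roll": 0, "jaw": 1}, {"dx": -23, "dy": 24, "dz": 10, "roll": 0, "jaw": 1}, {"dx": -23, "dy": 24, "dz": 20, "roll": 0, "jaw": 1}, {"dx": -23, "dy": 24, "dz": 30, "roll": 0, "jaw": 1}, {"dx": -22, "dy": 22, "dz": 30, "roll": 0, "jaw": 1}, {"dx": 0, "dy": 0, "dz": 20, "roll": 0, "jaw": 1}])

```text
time_s: 3.1
ee_pos: [0.5605, -0.1001, 0.0953]
eef_rot: [-3.14, 0.0, 1.426]
force: [-0.3, 0.4, -0.3]
grip_width: 0.0004
grip_force: 0.0
```

Run:
```python
from h import *
rep()
f,W=grab("side"); cv2.imwrite("pics/side1.png",cv2.resize(f[200:360,300:480,::-1],(720,640))[:600])
```

```text
t 3.1 u [ -0.8 114.1  95.3] yaw 81.72 F [-0.3261  0.4085 -0.3103] w 0.0003517170078088377 gf 0.0
```

View pics/side1.png

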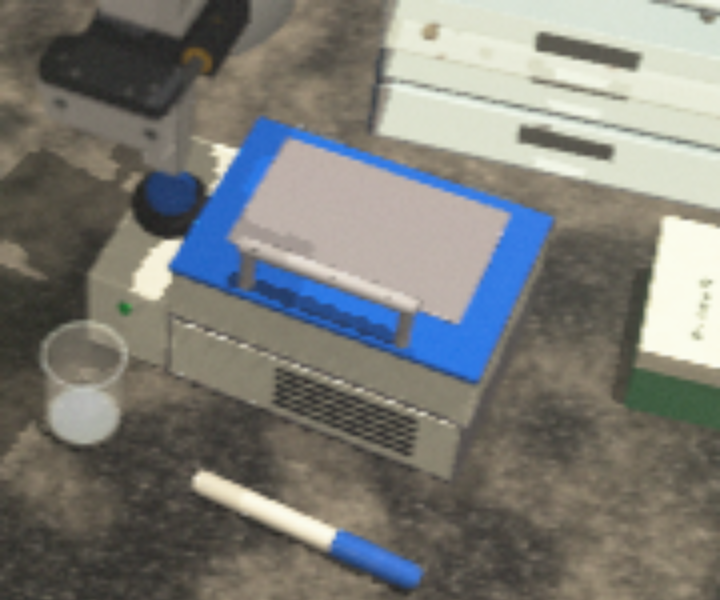

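The picture shows the shut fingers right over the blue button (crop 168,190). Next I press it.

Call:
send_rows(rows=[{"dx": -3, "dy": 1, "dz": 5, "roll": 0, "jaw": 1}, {"dx": 0, "dy": 0, "dz": 5, "roll": 0, "jaw": 1}, {"dx": 0, "dy": 0, "dz": 2, "roll": 0, "jaw": 1}, {"dx": 0, "dy": 0, "dz": 2, "roll": 0, "jaw": 1}, {"dx": 0, "dy": 0, "dz": 2, "roll": 0, "jaw": 1}, {"dx": 0, "dy": 0, "dz": 0, "roll": 0, "jaw": 1}, {"dx": 0, "dy": 0, "dz": 0, "roll": 0, "jaw": 1}])

```text
time_s: 3.73
ee_pos: [0.5602, -0.1002, 0.0831]
eef_rot: [3.141, 0.0, 1.429]
force: [-0.4, 0.4, -0.4]
grip_width: 0.0003
grip_force: 0.0
```

Call:
send_rows(rows=[{"dx": -3, "dy": 0, "dz": 2, "roll": 0, "jaw": 1}, {"dx": 0, "dy": 0, "dz": 2, "roll": 0, "jaw": 1}, {"dx": 0, "dy": 0, "dz": 2, "roll": 0, "jaw": 1}, {"dx": 0, "dy": 0, "dz": 0, "roll": 0, "jaw": 1}, {"dx": 0, "dy": 0, "dz": 0, "roll": 0, "jaw": 1}])

```text
time_s: 4.15
ee_pos: [0.5599, -0.1035, 0.0769]
eef_rot: [3.141, 0.0, 1.429]
force: [1.4, -1.4, 3.4]
grip_width: 0.0006
grip_force: 2.2
```

Contact now, 3.4 N.

Call:
send_rows(rows=[{"dx": 0, "dy": 0, "dz": 2, "roll": 0, "jaw": 1}, {"dx": 0, "dy": 0, "dz": 2, "roll": 0, "jaw": 1}, {"dx": 0, "dy": 0, "dz": 0, "roll": 0, "jaw": 1}])

```text
time_s: 4.4
ee_pos: [0.5602, -0.1036, 0.0757]
eef_rot: [3.14, 0.001, 1.429]
force: [-13.8, 2.1, 33.2]
grip_width: 0.0002
grip_force: 16.8
```

Call:
send_rows(rows=[{"dx": 0, "dy": 0, "dz": 0, "roll": 0, "jaw": 1}, {"dx": 0, "dy": 0, "dz": -10, "roll": 0, "jaw": 1}, {"dx": 0, "dy": 0, "dz": -20, "roll": 0, "jaw": 1}, {"dx": 0, "dy": 0, "dz": -30, "roll": 0, "jaw": 0}, {"dx": 0, "dy": 0, "dz": -30, "roll": 0, "jaw": 0}, {"dx": -26, "dy": -14, "dz": 0, "roll": 0, "jaw": 0}, {"dx": -28, "dy": -14, "dz": 0, "roll": 0, "jaw": 0}, {"dx": -28, "dy": -14, "dz": 0, "roll": 0, "jaw": 0}, {"dx": -28, "dy": -16, "dz": 0, "roll": 0, "jaw": 0}, {"dx": 0, "dy": 0, "dz": 0, "roll": 0, "jaw": 0}])

```text
time_s: 5.23
ee_pos: [0.484, -0.2071, 0.1623]
eef_rot: [-3.14, 0.0, 1.426]
force: [0.6, -0.3, -0.1]
grip_width: 0.0436
grip_force: 0.0
```

Run:
```python
from h import *
rep()
f,W=grab("top"); U=tou(W); cv2.imwrite("pics/top1.png",f[:,:,::-1])
b=(f[...,2]>120)&(f[...,0]<80); m=np.zeros_like(b); m[215:245,330:362]=1; print(np.nanmedian(U[b&m],0),(b&m).sum())
```

```text
t 5.2333 u [-60.7  -3.  162.3] yaw 81.69 F [ 0.5824 -0.3082 -0.1382] w 0.043616754882105736 gf 0.0
[  0.6276 112.0093  81.4723] 167
```

Call:
send_rows(rows=[{"dx": 3, "dy": 3, "dz": 20, "roll": 0, "jaw": 0}, {"dx": 0, "dy": 0, "dz": 20, "roll": 0, "jaw": 0}, {"dx": 0, "dy": 0, "dz": 16, "roll": 0, "jaw": 0}, {"dx": 0, "dy": 0, "dz": 0, "roll": 0, "jaw": 0}, {"dx": 0, "dy": 0, "dz": 0, "roll": 0, "jaw": 1}, {"dx": 0, "dy": 0, "dz": 0, "roll": 0, "jaw": 1}, {"dx": 0, "dy": 0, "dz": 0, "roll": 0, "jaw": 1}, {"dx": 0, "dy": 0, "dz": 0, "roll": 0, "jaw": 1}, {"dx": 0, "dy": 0, "dz": 0, "roll": 0, "jaw": 1}, {"dx": 0, "dy": 0, "dz": 0, "roll": 0, "jaw": 1}], force=15)

```text
time_s: 6.12
ee_pos: [0.4896, -0.2014, 0.1069]
eef_rot: [-3.14, -0.0, 1.429]
force: [-26.5, 3.5, 11.6]
grip_width: 0.0104
grip_force: 13.3
```

Run:
```python
from h import *
o=rep()
r,a0=122.5,np.arctan2(33,118)
x0,z0=60-118,124
for k in range(1,14):
    a=a0+1.17*k/13; x,z=60-r*np.cos(a),91+r*np.sin(a); print(k,round(x-x0,1),round(-(z-z0),1),round(x),round(z)); x0,z0=x,z
```

```text
t 6.1167 u [-56.    3.5 106.9] yaw 81.87 F [-26.4822   3.5396  11.6247] w 0.01041188022146002 gf 13.275685608386993
1 3.5 -10.5 -55 134
2 4.4 -10.1 -50 145
3 5.3 -9.7 -45 154
4 6.1 -9.2 -39 163
5 6.9 -8.6 -32 172
6 7.7 -7.9 -24 180
7 8.3 -7.2 -16 187
8 9.0 -6.4 -7 194
9 9.5 -5.6 3 199
10 10.0 -4.7 13 204
11 10.3 -3.8 23 208
12 10.6 -2.9 33 211
13 10.9 -1.9 44 212
```

Call:
send_rows(rows=[{"dx": 0, "dy": -1.5, "dz": 0, "roll": 0, "jaw": 1}, {"dx": 0, "dy": 3.5, "dz": -10.5, "roll": 0, "jaw": 1}, {"dx": 0, "dy": 4.4, "dz": -10.1, "roll": 0, "jaw": 1}, {"dx": 0, "dy": 5.3, "dz": -9.7, "roll": 0, "jaw": 1}, {"dx": 0, "dy": 6.1, "dz": -9.2, "roll": 0, "jaw": 1}, {"dx": 0, "dy": 0, "dz": 0, "roll": 0, "jaw": 1}])

```text
time_s: 6.62
ee_pos: [0.5082, -0.2042, 0.1485]
eef_rot: [3.141, 0.001, 1.429]
force: [-12.1, 1.4, 9.3]
grip_width: 0.0095
grip_force: 15.0
```

```bash
python3 -c "
from h import *
rep()"
```

```text
t 6.6167 u [-37.1   3.5 148.5] yaw 81.87 F [-12.1267   1.3523   9.2963] w 0.009476091429353843 gf 15.00263437628746
```

Call:
send_rows(rows=[{"dx": 0, "dy": 6.2, "dz": -8.6, "roll": 0, "jaw": 1}, {"dx": 0, "dy": 7.4, "dz": -7.9, "roll": 0, "jaw": 1}, {"dx": 0, "dy": 8.3, "dz": -7.2, "roll": 0, "jaw": 1}, {"dx": 0, "dy": 9, "dz": -6.4, "roll": 0, "jaw": 1}, {"dx": 0, "dy": 9.5, "dz": -5.6, "roll": 0, "jaw": 1}, {"dx": 0, "dy": 0, "dz": 0, "roll": 0, "jaw": 1}])

```text
time_s: 7.12
ee_pos: [0.5491, -0.2103, 0.1844]
eef_rot: [3.139, 0.001, 1.429]
force: [-7.1, -0.3, 13.4]
grip_width: 0.0095
grip_force: 15.0
```

Run:
```python
from h import *
rep()
f,W=grab("side"); cv2.imwrite("pics/side2.png",cv2.resize(f[140:340,280:520,::-1],(720,600)))
```

```text
t 7.1167 u [  4.2   3.5 184.4] yaw 81.86 F [-7.0916 -0.2895 13.4483] w 0.009480218930286236 gf 15.005769431591034
```

View pics/side2.png

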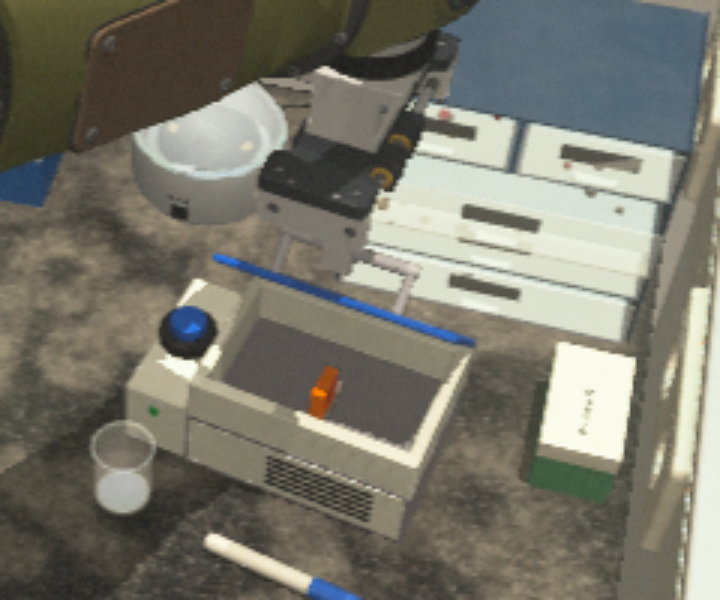

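Call:
send_rows(rows=[{"dx": 0, "dy": 9.5, "dz": -5.5, "roll": 0, "jaw": 1}, {"dx": 0, "dy": 10.3, "dz": -4.2, "roll": 0, "jaw": 1}, {"dx": 0, "dy": 10.3, "dz": -3.2, "roll": 0, "jaw": 1}, {"dx": 0, "dy": 0, "dz": 0, "roll": 0, "jaw": 1}, {"dx": 0, "dy": 0, "dz": 0, "roll": 0, "jaw": 0.6}, {"dx": 0, "dy": 0, "dz": 0, "roll": 0, "jaw": 0.6}, {"dx": 0, "dy": 0, "dz": 0, "roll": 0, "jaw": 0.6}])

```text
time_s: 7.75
ee_pos: [0.5773, -0.2137, 0.1947]
eef_rot: [-3.141, -0.0, 1.429]
force: [0.9, -0.0, -0.4]
grip_width: 0.0188
grip_force: 0.0
```

```bash
python3 -c "
from h import *
rep()"
```

```text
t 7.75 u [ 32.6   4.3 194.7] yaw 81.87 F [ 0.8763 -0.0289 -0.3853] w 0.01884341585433944 gf 0.0
```

Call:
send_rows(rows=[{"dx": 0, "dy": 0, "dz": -30, "roll": 0, "jaw": 0.6}, {"dx": 0, "dy": 0, "dz": -30, "roll": 0, "jaw": 1}, {"dx": 0, "dy": -30, "dz": -10, "roll": 0, "jaw": 1}, {"dx": 0, "dy": -40, "dz": 0, "roll": 0, "jaw": 1}, {"dx": 0, "dy": -40, "dz": 0, "roll": 0, "jaw": 1}, {"dx": 0, "dy": 0, "dz": 0, "roll": 7, "jaw": 1}, {"dx": 0, "dy": 0, "dz": 0, "roll": 7, "jaw": 1}, {"dx": 0, "dy": 0, "dz": 0, "roll": 7, "jaw": 1}, {"dx": 0, "dy": 0, "dz": 0, "roll": 7, "jaw": 1}, {"dx": 0, "dy": 0, "dz": 0, "roll": 7, "jaw": 1}, {"dx": 0, "dy": 0, "dz": 0, "roll": 7, "jaw": 1}, {"dx": 0, "dy": 0, "dz": 0, "roll": 7, "jaw": 1}])

```text
time_s: 8.75
ee_pos: [0.4683, -0.1982, 0.2647]
eef_rot: [-3.141, -0.0, 0.568]
force: [0.2, -0.1, -0.7]
grip_width: 0.0
grip_force: 0.0
```

Call:
send_rows(rows=[{"dx": 0, "dy": 0, "dz": 0, "roll": 7, "jaw": 1}, {"dx": 0, "dy": 0, "dz": 0, "roll": 7, "jaw": 1}, {"dx": 0, "dy": 0, "dz": 0, "roll": 7, "jaw": 1}, {"dx": 0, "dy": 0, "dz": 0, "roll": 7, "jaw": 1}, {"dx": 0, "dy": 0, "dz": 0, "roll": 7, "jaw": 1}, {"dx": 0, "dy": 0, "dz": 0, "roll": 6, "jaw": 1}, {"dx": 0, "dy": 0, "dz": 0, "roll": 0, "jaw": 1}])

```text
time_s: 9.33
ee_pos: [0.4684, -0.1982, 0.2647]
eef_rot: [-3.141, 0.0, -0.147]
force: [0.6, 0.3, -0.4]
grip_width: 0.0002
grip_force: 0.0
```

```bash
python3 -c "
from h import *
rep()"
```

```text
t 9.3333 u [-77.4   3.5 264.7] yaw -8.42 F [ 0.5732  0.3234 -0.439 ] w 0.00020552913554100846 gf 0.0
```

Call:
send_rows(rows=[{"dx": 0, "dy": 0, "dz": 30, "roll": 0, "jaw": 1}, {"dx": 10, "dy": 0, "dz": 35, "roll": 0, "jaw": 1}, {"dx": 25, "dy": 0, "dz": 30, "roll": 0, "jaw": 1}, {"dx": 25, "dy": 3, "dz": 0, "roll": 0, "jaw": 1}, {"dx": 15, "dy": 0, "dz": 0, "roll": 0, "jaw": 1}, {"dx": 10, "dy": 0, "dz": 0, "roll": 0, "jaw": 1}, {"dx": 10, "dy": 0, "dz": 0, "roll": 0, "jaw": 1}, {"dx": 10, "dy": 0, "dz": 0, "roll": 0, "jaw": 1}, {"dx": 10, "dy": 0, "dz": 0, "roll": 0, "jaw": 1}, {"dx": 8, "dy": 0, "dz": 0, "roll": 0, "jaw": 1}, {"dx": 6, "dy": 0, "dz": 0, "roll": 0, "jaw": 1}, {"dx": 0, "dy": 0, "dz": 0, "roll": 0, "jaw": 1}])

```text
time_s: 10.33
ee_pos: [0.5963, -0.2195, 0.1694]
eef_rot: [-3.141, 0.0, -0.139]
force: [-0.6, 0.1, -0.5]
grip_width: 0.0005
grip_force: 0.0
```

Call:
send_rows(rows=[{"dx": -20, "dy": 0, "dz": 0, "roll": 0, "jaw": 0}, {"dx": -30, "dy": 0, "dz": 0, "roll": 0, "jaw": 0}, {"dx": -15, "dy": 0, "dz": 0, "roll": 0, "jaw": 0}, {"dx": 0, "dy": 0, "dz": 0, "roll": 0, "jaw": 0}])

```text
time_s: 10.67
ee_pos: [0.5293, -0.21, 0.17]
eef_rot: [-3.142, 0.0, -0.141]
force: [-0.2, -0.1, 0.1]
grip_width: 0.0236
grip_force: 0.0
```

Run:
```python
from h import *
rep()
f,W=grab("side"); U=tou(W); cv2.imwrite("pics/side3.png",cv2.resize(f[140:340,280:520,::-1],(720,600)))
r,g,b=[f[...,i].astype(int) for i in range(3)]
m=(r>180)&(g<150)&(b<80)&(U[...,2]>50)&(abs(U[...,0])<60)&(abs(U[...,1])<60)
p=U[m]; print("tab",len(p),np.median(p,0),np.percentile(p,[3,97],axis=0))
t=p[p[:,2]>np.percentile(p[:,2],97)-3]; print(len(t),t.mean(0))
m=(b>120)&(r<80)&(U[...,2]>100)&(abs(U[...,1])<90)&(abs(U[...,0])<120); p=U[m]; print("flap",len(p),np.polyfit(p[:,2],p[:,0],1),p.min(0),p.max(0))
```

```text
t 10.6667 u [-15.4   0.8 170. ] yaw -8.07 F [-0.1963 -0.0988  0.0817] w 0.023574056229464936 gf 0.0
tab 27 [-7.3335 -2.3443 82.6314] [[-17.2433  -6.1005  79.4135]
 [  1.9628   1.3575  85.0695]]
17 [-8.2442 -2.2303 83.6613]
flap 18 [ -0.7743 227.0243] [-27.7494 -88.6367 173.6043] [ 68.9313 -73.8454 302.2645]
```

View pics/side3.png

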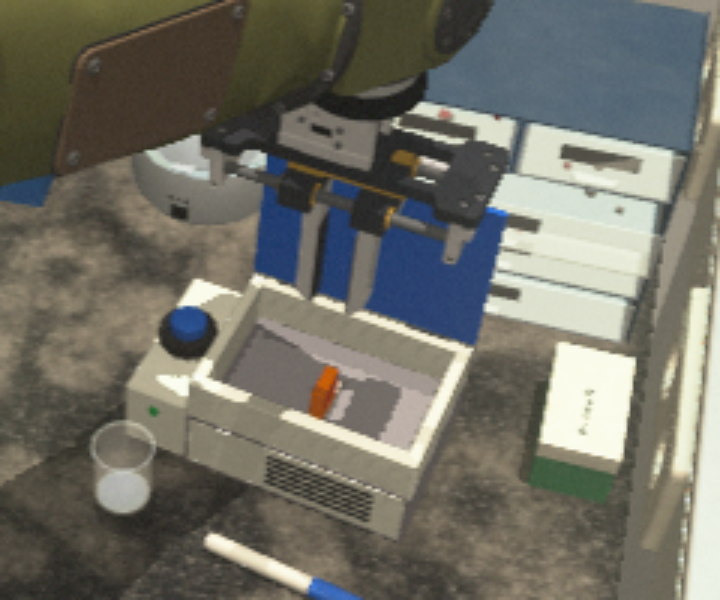

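The flap stands upright, and the orange tab (crop 323,392) is directly below the open fingers. I go down and grip it.

Call:
send_rows(rows=[{"dx": 3, "dy": 1, "dz": 25, "roll": 0, "jaw": 0}, {"dx": 0, "dy": 0, "dz": 30, "roll": 0, "jaw": 0}, {"dx": 0, "dy": 0, "dz": 30, "roll": 0, "jaw": 0}, {"dx": 0, "dy": 0, "dz": 15, "roll": 0, "jaw": 0}, {"dx": 0, "dy": 0, "dz": 10, "roll": 0, "jaw": 0}, {"dx": 0, "dy": 0, "dz": 0, "roll": 0, "jaw": 0}, {"dx": 0, "dy": 0, "dz": 0, "roll": 0, "jaw": 1}, {"dx": 0, "dy": 0, "dz": 0, "roll": 0, "jaw": 1}, {"dx": 0, "dy": 0, "dz": 0, "roll": 0, "jaw": 1}, {"dx": 0, "dy": 0, "dz": 0, "roll": 0, "jaw": 1}, {"dx": 0, "dy": 0, "dz": 0, "roll": 0, "jaw": 1}, {"dx": 0, "dy": 0, "dz": 0, "roll": 0, "jaw": 1}], force=15)

```text
time_s: 11.72
ee_pos: [0.5345, -0.2119, 0.0601]
eef_rot: [3.141, -0.001, -0.142]
force: [0.6, 0.1, 0.3]
grip_width: 0.0103
grip_force: 0.0
```

```bash
python3 -c "
from h import *
rep()"
```

```text
t 11.7167 u [-10.   -0.3  60.1] yaw -8.13 F [0.6128 0.0501 0.3007] w 0.010337935999623755 gf 0.009036779520101845
```

Call:
send_rows(rows=[{"dx": 0, "dy": 0, "dz": 0, "roll": 0, "jaw": 1}, {"dx": 0, "dy": 0, "dz": 0, "roll": 0, "jaw": 1}, {"dx": 0, "dy": 0, "dz": -3, "roll": 0, "jaw": 1}, {"dx": 0, "dy": 0, "dz": -6, "roll": 0, "jaw": 1}, {"dx": 0, "dy": 0, "dz": -8, "roll": 0, "jaw": 1}, {"dx": 0, "dy": 0, "dz": 0, "roll": 0, "jaw": 1}])

```text
time_s: 12.22
ee_pos: [0.5351, -0.2121, 0.0786]
eef_rot: [3.141, -0.002, -0.142]
force: [0.6, -0.3, -0.1]
grip_width: 0.01
grip_force: 15.0
```

Call:
send_rows(rows=[{"dx": 0, "dy": 0, "dz": -10, "roll": 0, "jaw": 1}, {"dx": 0, "dy": 0, "dz": -15, "roll": 0, "jaw": 1}, {"dx": 0, "dy": 0, "dz": -20, "roll": 0, "jaw": 1}, {"dx": 0, "dy": 0, "dz": -20, "roll": 0, "jaw": 1}, {"dx": 0, "dy": 0, "dz": -20, "roll": 0, "jaw": 1}, {"dx": 0, "dy": 0, "dz": -20, "roll": 0, "jaw": 1}, {"dx": 0, "dy": 0, "dz": -15, "roll": 0, "jaw": 1}, {"dx": 0, "dy": 0, "dz": 0, "roll": 0, "jaw": 1}, {"dx": 0, "dy": 0, "dz": 0, "roll": 0, "jaw": 1}])

```text
time_s: 12.97
ee_pos: [0.5344, -0.2118, 0.1971]
eef_rot: [3.141, -0.001, -0.142]
force: [-0.0, 0.8, -2.1]
grip_width: 0.0099
grip_force: 15.0
```

Run:
```python
from h import *
rep()
f,W=grab("side"); U=tou(W); cv2.imwrite("pics/side4.png",cv2.resize(f[140:340,280:520,::-1],(720,600)))
```

```text
t 12.9667 u [-10.1  -0.2 197.1] yaw -8.13 F [-0.0258  0.7687 -2.0629] w 0.009940162150794416 gf 14.99026894569397
```

View pics/side4.png

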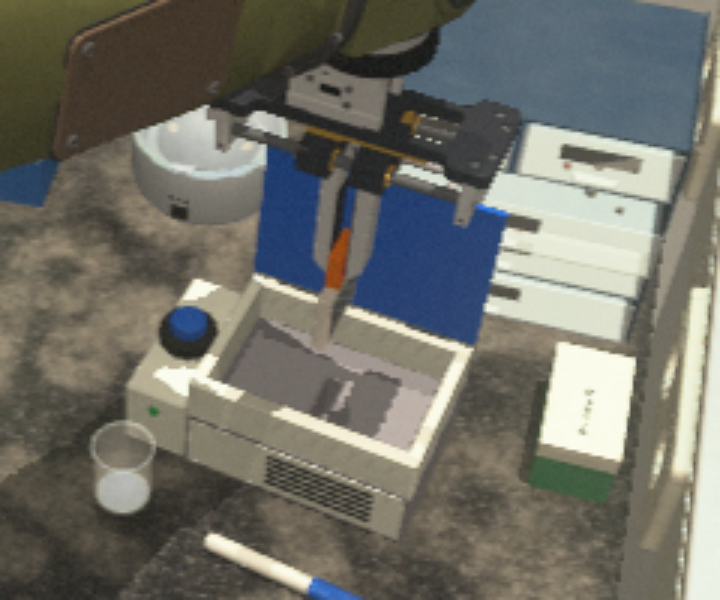

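The plate is clear of the slot and hanging upright in the fingers. I carry it to the tray.

Call:
send_rows(rows=[{"dx": -1, "dy": -12, "dz": 0, "roll": 0, "jaw": 1}, {"dx": -4, "dy": -24, "dz": 0, "roll": 0, "jaw": 1}, {"dx": -5, "dy": -32, "dz": 0, "roll": 0, "jaw": 1}, {"dx": -5, "dy": -32, "dz": 0, "roll": 0, "jaw": 1}, {"dx": -5, "dy": -32, "dz": 0, "roll": 0, "jaw": 1}, {"dx": -5, "dy": -32, "dz": 0, "roll": 0, "jaw": 1}, {"dx": -5, "dy": -32, "dz": 0, "roll": 0, "jaw": 1}, {"dx": -5, "dy": -32, "dz": 0, "roll": 0, "jaw": 1}, {"dx": -5, "dy": -32, "dz": 0, "roll": 0, "jaw": 1}, {"dx": -5, "dy": -32, "dz": 0, "roll": 0, "jaw": 1}, {"dx": -4, "dy": -28, "dz": 0, "roll": 0, "jaw": 1}, {"dx": -3, "dy": -18, "dz": 0, "roll": 0, "jaw": 1}])

```text
time_s: 14.02
ee_pos: [0.5295, 0.1333, 0.1956]
eef_rot: [3.141, 0.002, -0.14]
force: [0.1, -0.5, 0.2]
grip_width: 0.0099
grip_force: 15.0
```

Call:
send_rows(rows=[{"dx": 0, "dy": 0, "dz": 10, "roll": 0, "jaw": 1}, {"dx": 0, "dy": 0, "dz": 20, "roll": 0, "jaw": 1}, {"dx": 0, "dy": 0, "dz": 15, "roll": 0, "jaw": 1}, {"dx": 0, "dy": 0, "dz": 5, "roll": 0, "jaw": 1}, {"dx": 0, "dy": 0, "dz": 0, "roll": 0, "jaw": 1}, {"dx": 0, "dy": 0, "dz": 0, "roll": 0, "jaw": 1}, {"dx": 0, "dy": 0, "dz": 0, "roll": 0, "jaw": 1}, {"dx": 0, "dy": 0, "dz": 0, "roll": 0, "jaw": 1}])

```text
time_s: 14.68
ee_pos: [0.531, 0.1301, 0.1475]
eef_rot: [-3.141, -0.001, -0.142]
force: [-0.2, 0.0, -0.3]
grip_width: 0.01
grip_force: 15.0
```

Run:
```python
from h import *
print(rep()["ee_pos"])
f,W=grab("side"); cv2.imwrite("pics/side5.png",f[:,:,::-1])
```

```text
t 14.6833 u [-64.  337.4 147.5] yaw -8.15 F [-0.2377  0.0157 -0.2596] w 0.010001415685452946 gf 14.990301579236984
[0.531  0.1301 0.1475]
```

View pics/side5.png

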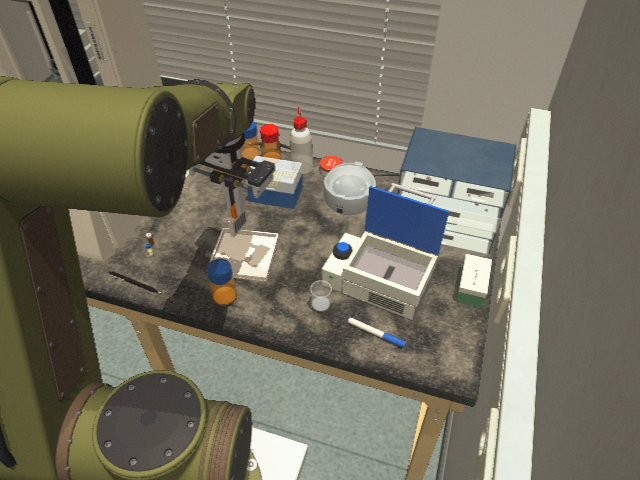

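The plate is held upright over the tray (235,222), its underside about 95 mm up. The flap is open at (405,222), the button is up, and the pen, beaker and bottle have not moved. I hand in.

```bash
python3 -c "
from station import *
print(hand_in())"
```

```text
the job is handed in; nothing more can be done
None
```

I pressed and released the button, opened the flap, drew out the filter plate and handed the job in with the plate held upright about 95 mm above the middle of the tray; the marker, beaker and bottle look unmoved, but no verdict was returned.

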